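# Hang the parts caddy below the tool plaque

## Robot

A 7-joint arm with a two-finger parallel gripper is mounted at the origin on the work surface. World frame = base frame: x ahead of the robot, y to its left, z up, the work surface at z = 0. Lengths are in m, angles in rad, forces in N, time in s.
With the tool pointing down it reaches from about 0.4 to 0.85 m from the base axis. Payload 10.4 kg.
Tool frame: the origin (TCP) lies on the centre line of the jaws, within the pads' length; the fingertips stand 8 mm ahead of it and the grasp point (between the pads) lies 11 mm behind it (r.finger_overhang is the distance from the TCP to the fingertips, in m); z points along the fingers, y is the line along which they close (so a half turn about z gives the same grasp; the last joint's range is limited). The gripper opens to 87 mm and grips with 3 to 60 N. Pads are 19 mm wide; open, the fingers measure 117 mm over their backs; the gripper's body (75 mm by 190 mm) begins 51 mm behind the grasp point.
Start: joints at [1.151, 0.332, -0.065, 1.46, 0.022, 1.35, -0.088], TCP at [0.242, -0.576, 0.231] pointing down, gripper open.
Joint ranges: [-2.6, 2.6], [-0.5, 2.12], [-1.47, 1.34], [0.16, 2.42], [-1.27, 4.41], [0.06, 2.06], [-2.6, 2.6]. Speed limits (rad/s): [2.22, 2.22, 2.79, 2.79, 3.14, 3.14, 3.14].

## Interface

Orientations are given as a unit quaternion [x, y, z, w].
In Python, from bench import r, vision gives the robot as it stands.
- The arm moves only by the tool drive_tool, never from a script. Its argument "series" is a list of rows, each a list of 2 entries, a list of its own where there are three numbers: the shift along the world's x, y, z in cm, then the turn about the world's z in degrees. A call has exactly 10 rows; each row shifts and turns the commanded pose from where the row before left it; what a row does not reach is not made up. A row lasts 1/8 s, in which the tool goes at most 62.5 mm and 10.7 degrees, less where a joint would pass 70% of its speed; a pose out of reach is approached as far as the arm can. A call with a gripper value outside its range is refused whole. "hand" is the closure, from 0 (fully open) to 1 (shut), set as the call begins (left out, the last holds). The fingers move at their own pace and stop on an object; "newtons" is the grip in N (left out, the last holds). Time passes only in rows, so rows that do not move let the fingers close, or fill a call up. It gives the time, the measured TCP pose, the force, the opening and the grip force at its end, in the units of the state.
- r.read_state(): the state, without advancing time (a new reading comes with each control period).
- vision.camera(name): name is "scene" or "top"; returns a dict with "color" (480x640x3 uint8, red, green, blue), "intrinsics" (3x3 intrinsics, pixels), "k1" (the pictures are not rectified: a ray, as slopes to the right and down, at radius r is drawn at 1 + k1 r^2 times it, then the intrinsics apply), "R" (3x3) and "t" (3): a world point X has camera coordinates R X + t. Camera axes: x right, y down, z forward; pixel columns grow to the right and rows downward; lengths in m; the calibration is good to about 2 mm. A picture is of the moment at which its call begins. There is no depth.
- r.close_job(): hands the job in; it is judged then, once.
The state is a dict: "time": time; "joint_positions": joint angles; "joint_vel": joint speeds; "joint_torque": joint torques, N m; "ee_pos": TCP position; "eef_rot": TCP orientation; "ft_force": force on the tool from outside, world axes, zero at the start; "torque": the same for the moment, N m; "width": finger opening in m; "grip_force": force on a finger pad.
Only numpy, scipy, OpenCV 4.12 (cv2) and the standard library are available. Lean on these libraries where they do the work, as an engineer would, in place of code of your own. Each camera call takes 0.05 s, during which the arm holds its last target. There are 200 camera calls.

## Task

Hang the wooden parts caddy by its steel hook from the steel loop under the plaque on the stand, and with the caddy still in hand pull down firmly, with about 15 newtons and never 22, until the drop rod above the plaque has come out onto its stop and takes the pull for half a second. Then ease the pull off before letting go, so that the caddy hangs quietly from the loop. Do not push the stand or plaque with the hand, and leave the cup, screwdriver and offcut as they are.

Things in the scene. Friction and masses are not known exactly. Their poses are not given: they have to be found in the camera images.
- stand: Fixed stand: wooden base 120 x 140 x 16 mm, dark steel post 22 mm thick and 516 mm high, 150 mm behind (+x of) the origin. Origin: on the table straight below the bar of the loop. x points from the loop to the post (the hook goes in along +x), y lies along the bar, z is up. A red head clamped on the post reaches over the origin; from it hang drop rod, coil spring, plaque and loop.
- loop_band (a point): Point fixed to the stand, on the vertical through the loop's bar, 200 mm above the table: the middle of where the bar's top may be at the start (175 to 226 mm up: head height and rod position differ each time and are not measured; look or feel). Loop: upright stirrup in the y-z plane, 6 mm wire, opening 50 mm wide, 80 mm high from the bar's top to the plaque's underside.
- stop_band (a point): Point fixed to the stand, 179 mm above the table below the red head: the middle of where the bar's top may be (157 to 201 mm) once the drop rod is down on its stop, which is 18 to 25 mm lower than at the start. Friction holds the rod where it is left; 5 to 7 N on the loop slides it down, and only on the stop does the loop take more than 10 N. Then it gives only about 1 mm per 3 N.
- plaque_band (a point): Point fixed to the stand, 319 mm above the table: about the middle of the plaque at the start (within 25 mm in height). Plaque: wood, 12 mm thick in x, 120 mm wide, 75 mm high, with a blue strip and brass pegs to 18 mm in front of it; it can swing a little about y. The spring is above it, the loop below.
- caddy: Loose open wooden caddy, 0.27 to 0.39 kg, standing upright on the table. Origin: on its underside, straight below the inside apex of its hook; the centre of mass is within 5 mm of that vertical. Tray x = -72 to +58 mm, 110 mm along y, walls 31 mm high. Cross panel 98 mm wide, 84 mm high at x = -18 to -8 mm. A blue grip fin in front (-x) of it, the hook above it. z is up.
- caddy_fin (a point): Middle of the blue grip fin's upper part: x = -44, y = 0, z = 66 mm in the caddy's axes. The fin is 14 mm thick in y, x = -66 to -18 mm, top at 84 mm, with 42 mm of free tray on either side: pinch it with the fingers closing along y. Leaning the gripper back (towards -x) by 30 to 40 degrees keeps it clear of the plaque when hanging.
- caddy_crook (a point): Inside apex of the caddy's steel hook, 125 mm above its underside: hung, the bar's top sits here. Strap 16 mm wide, 3 mm thick, rising from the cross panel at x = -15 to -12 mm; crook an upside-down V over x = 0 with sides at 45 degrees, outside top 130 mm above the underside, tip hanging at x = +12 to +15 mm down to 108 mm above the underside.
- cup: White paper-like cup, 72 mm across, 85 mm high, loose. Origin: centre of its underside.
- screwdriver: Red-handled screwdriver 200 mm long lying on the table, loose. Origin: under its middle, x along the tool.
- offcut: Pine board 200 x 140 x 18 mm with a batten (20 mm high) along one edge, loose, lying flat. Origin: centre of its underside.
Not all that is in view belongs to the job. Of the things shaped like the caddy, the wooden one is meant.

How it is judged:
By the outcome, as a careful person would: the job done as asked, in the order asked, and still so for the second after the job is handed in, with the robot touching nothing.
It also fails if it takes over 64 s, if anything falls off the work surface, if the arm or the gripper's body presses on something with over 40 N, if the wrist force passes 120 N, or if a joint passes its speed limit or range.

## Working session

There is one attempt and no reset: what is moved stays moved. The work goes in short steps, Python scripts to look and compute and a tool call to move; the robot and the scene stay as the last step left them, time stands still between calls to the robot, and variables do not carry over. Pictures are saved under pics/ and viewed, at most 10 in all, crops included, and the job is handed in when it is done.

Besides the shell and the picture viewer there is one more tool, called after "Emit:" as name(argument=value, ...) on one line, values as JSON. drive_tool: Moves the arm, as the interface text tells. Its arguments: {"type":"object","properties":{"series":{"type":"array"},"hand":{"type":"number"},"newtons":{"type":"number"}},"required":["series"]}

```bash
ls; mkdir -p pics
python3 - <<'E'
from bench import r, vision
import cv2
for n in("scene","top"):
    c=vision.camera(n); cv2.imwrite(f"pics/{n}0.png",c["color"][:,:,::-1]); print(n,c["intrinsics"],c["k1"],c["R"],c["t"])
s=r.read_state();print(s)
E
```

```text
pics
scene [[460.55562403   0.         313.69151207]
 [  0.         460.55562403 241.51453992]
 [  0.           0.           1.        ]] 0.025372301656527502 [[ 0.12122083  0.9924102  -0.02067609]
 [ 0.54029706 -0.08344121 -0.83732709]
 [-0.83269719  0.09033025 -0.54631112]] [-0.21163309 -0.12588637  1.59961277]
top [[473.05034074   0.         328.18181487]
 [  0.         473.05034074 239.7689246 ]
 [  0.           0.           1.        ]] 0.010375809884678384 [[ 0.0279147  -0.99960089 -0.00433918]
 [-0.98773994 -0.02691597 -0.15377041]
 [ 0.15359225  0.00857844 -0.98809708]] [0.12221343 0.59771564 1.12280192]
{'time': 0.1, 'joint_positions': array([ 1.15141572,  0.33281429, -0.06470149,  1.46085545,  0.02159649,
        1.34989317, -0.08850647]), 'joint_vel': array([ 0.00010017, -0.00217465, -0.00075342, -0.00302992,  0.00202892,
        0.00032737, -0.00073956]), 'joint_torque': array([ 5.97263697e-04, -6.24539423e+01,  2.41601933e-02, -3.90715313e+01,
       -6.13290025e-02,  3.65916139e-02,  7.37477330e-05]), 'ee_pos': array([ 0.24140187, -0.57613551,  0.22983088]), 'eef_rot': array([ 9.80383591e-01,  1.97097968e-01, -1.51669592e-04, -6.19198702e-04]), 'ft_force': array([-0.21925553,  0.88259501,  0.73119478]), 'torque': array([-0.03061855, -0.00183152,  0.02285851]), 'grip_force': 0.0, 'width': 0.0870390238525962}
```

View pics/scene0.png

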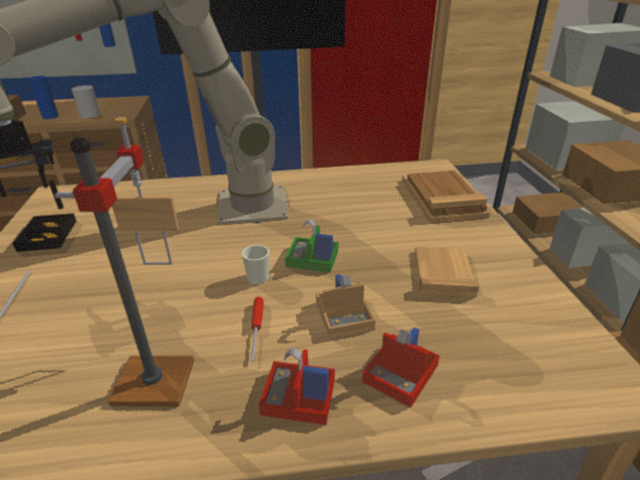

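View pics/top0.png

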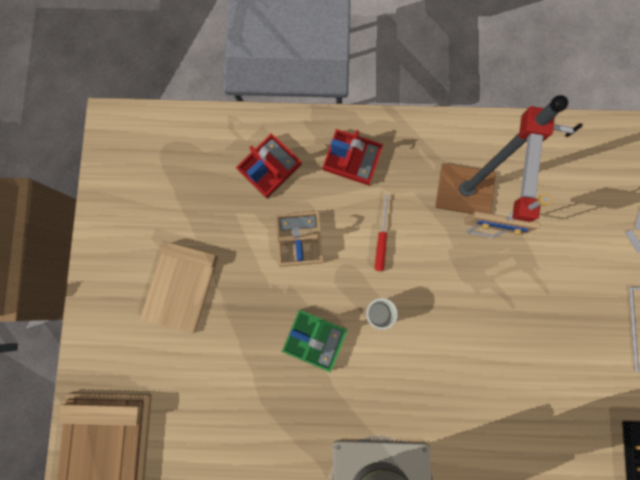

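Candidates shaped like the caddy are: green (top 315,340), wooden (top 300,240; scene 345,310), red (268,165) and red (353,157). The wooden one has a blue fin facing the robot and fits the description. I'll confirm it in one enlarged crop, with the stand beside it.

Run:
```python
import cv2,numpy as np
s=cv2.imread("pics/scene0.png");t=cv2.imread("pics/top0.png")
f=lambda im,x,y,w,h:cv2.resize(im[y:y+h,x:x+w],(400,300),interpolation=cv2.INTER_CUBIC)
o=np.vstack([np.hstack([f(s,300,260,100,75),f(t,260,200,80,60)]),np.hstack([f(s,60,130,200,150),f(t,420,90,200,150)])])
cv2.imwrite("pics/crop1.png",o)
```

```text
(no output)
```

View pics/crop1.png

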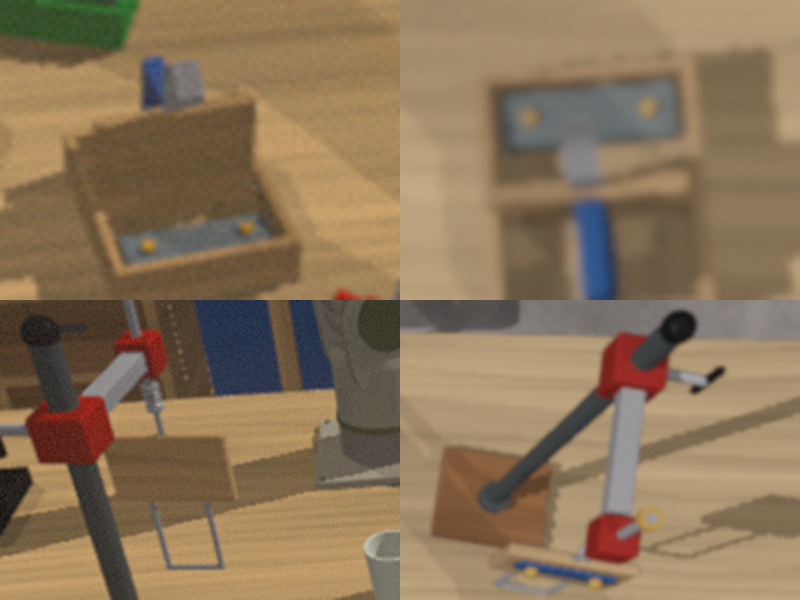

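```bash
cat > h.py <<'E'
import numpy as np
from scipy.optimize import least_squares
from bench import r, vision
CAM={n:vision.camera(n) for n in("scene","top")}
def proj(n,X):
    c=CAM[n];p=np.atleast_2d(X)@c["R"].T+c["t"];s=p[:,:2]/p[:,2:]
    s=s*(1+c["k1"]*(s**2).sum(1,keepdims=True));K=c["intrinsics"]
    return s@K[:2,:2].T+K[:2,2]
def place(P,x,y,a,z=0):
    c,s=np.cos(a),np.sin(a);P=np.array(P,float)
    return P@np.array([[c,s,0],[-s,c,0],[0,0,1]])+[x,y,z]
E
python3 - <<'E'
from h import *
cad=[("top",(278,216.4),(.058,.055,.031)),("top",(318.4,213),(.058,-.055,.031)),
("scene",(374.3,319.5),(.058,.055,.031)),("scene",(328.3,328),(.058,-.055,.031)),
("top",(279.4,238),(-.013,.049,.084)),("top",(318,235.6),(-.013,-.049,.084))]
f=lambda p:np.concatenate([proj(n,place([P],*p))[0]-u for n,u,P in cad])
q=least_squares(f,[.7,.1,0],loss="soft_l1");print("caddy",q.x,np.degrees(q.x[2]),f(q.x).round(1))
# stand: x,y,yaw,barz ; flag b = relative to bar
st=[("top",(466.5,187.5),(.15,0,.016),0),("top",(560,102.5),(.15,0,.516),0),("scene",(152,377),(.15,0,.016),0),("scene",(81,146),(.15,0,.516),0),
("scene",(143.5,263.5),(0,-.028,-.003),1),("scene",(171,264),(0,.028,-.003),1),("scene",(136.5,231.5),(0,-.028,.08),1),("scene",(164,231.5),(0,.028,.08),1),
("scene",(172.5,198.5),(.006,.06,.155),1),("scene",(177.5,230),(.006,.06,.08),1),("top",(469,230),(0,.028,-.003),1),("top",(499,236),(0,-.028,-.003),1)]
g=lambda p:np.concatenate([proj(n,place([P],*p[:3],p[3]*b))[0]-u for n,u,P,b in st])
q=least_squares(g,[.7,-.3,0,.2],loss="soft_l1");print("stand",q.x,np.degrees(q.x[2]),g(q.x).round(1))
E
```

```text
caddy [0.60404261 0.21193515 0.12106406] 6.9364596790696575 [-2.5 -0.9  0.5 -1.5 -0.4 -0.2 -0.5  0.1 -1.7  1.7  0.5  0.3]
stand [ 0.5942402  -0.18931323 -0.15326161  0.19869903] -8.781243472311353 [-0.4  0.8 -0.9  0.3  0.2  0.3 -1.2  0.7  1.   0.2 -0.4 -0.3 -1.1 -1.
 -1.2 -1.  -2.   0.4  0.2  2.  -1.7  0.9 -5.8 -0.5]
```

The crop confirms it: wooden tray with two brass screws, blue fin and steel hook, at top (300,240). Its hook faces +x. The fits give caddy (0.604, 0.212, yaw 6.9°), stand (0.594, -0.189, yaw -8.8°) and bar top at about 0.199. I can't lean the gripper, so I'll pitch the caddy in a light grip instead. Moving now.

Emit:
drive_tool(series=[[[1.6,4.8,1],-1],[[1.6,4.8,1],-1],[[1.6,4.8,1],-1],[[1.6,4.8,1],-1],[[1.6,4.8,1],-1],[[1.6,4.8,0],-1],[[1.6,4.8,0],-1],[[1.6,4.8,0],-1],[[1.6,4.8,0],-1],[[1.6,4.8,0],-1]], hand=0)

```text
time: 1.45
ee_pos: [0.4017, -0.0948, 0.2806]
eef_rot: [0.994, 0.111, 0.0, 0.0]
ft_force: [0.6, -0.7, 0.6]
width: 0.087
grip_force: 0.0
```

Emit:
drive_tool(series=[[[1.6,3.8,0],-1],[[1.6,3.8,0],-1],[[1.6,3.8,0],-1],[[1.6,3.8,0],-1],[[1.6,3.8,0],-1],[[1.6,3.8,-2],-1],[[1.6,3.8,-2],0],[[1.6,3.5,-3],0],[[1.6,0,-3],0],[[0,0,-3],0]])

```text
time: 2.7
ee_pos: [0.5461, 0.2048, 0.149]
eef_rot: [0.998, 0.059, -0.0, -0.0]
ft_force: [-0.7, -1.1, 0.3]
width: 0.087
grip_force: 0.0
```

Run:
```python
from h import *
import cv2
s=r.read_state();print(s["time"],s["ee_pos"],s["eef_rot"],s["ft_force"],s["joint_positions"])
t=CAM["top"]["color"][:,:,::-1];c=CAM["scene"]["color"][:,:,::-1]
f=lambda im,x,y,w,h:cv2.resize(im[y:y+h,x:x+w],(400,400),interpolation=cv2.INTER_CUBIC)
cv2.imwrite("pics/a.png",np.hstack([f(t,220,160,160,160),f(c,270,180,160,160)]))
```

```text
2.8 [0.54390376 0.20370128 0.1472754 ] [ 9.98264112e-01  5.88281589e-02 -2.76797370e-03  5.90273018e-04] [-0.3078458  -0.8540839   0.77172034] [ 0.23942197  0.42676081 -0.84491487  1.64685025  0.33347823  1.22574103
 -2.13012345]
```

View pics/a.png

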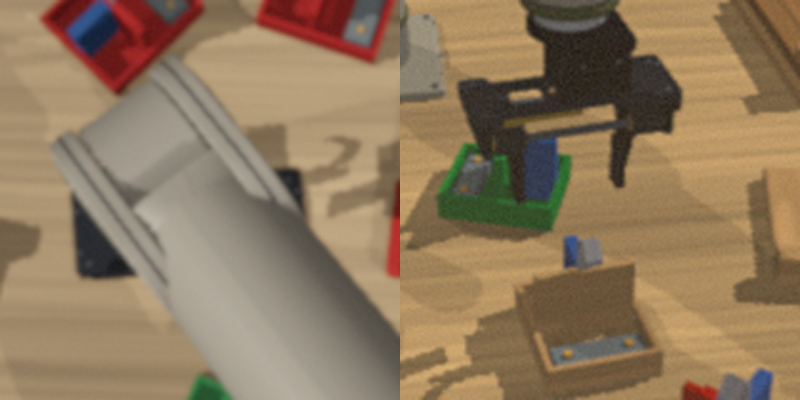

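The picture shows the gripper squarely above and behind the wooden caddy's fin (crop 575,250), with the closing direction across the fin. Next I'll check how far the wrist extends beyond the tool axis.

Run:
```python
from h import *
P=r.read_state()["ee_pos"]
for h in (.05,.1,.15,.2,.25,.3,.35): 
    X=P+[0,0,h]; print(h,((proj("top",X)-[220,160])*2.5).round(),((proj("scene",X)-[270,180])*2.5).round(), proj("scene",X).round(), (473/(1.12+P[0]*.154-.988*X[2])*.01*2.5).round(2))
import cv2
c=CAM["scene"]["color"][:,:,::-1];t=CAM["top"]["color"][:,:,::-1]
f=lambda im,x,y,w,h:cv2.resize(im[y:y+h,x:x+w],(400,400),interpolation=cv2.INTER_CUBIC)
cv2.imwrite("pics/b.png",np.hstack([f(c,220,60,200,200),f(t,220,120,250,250)]))
```

```text
0.05 [[191. 226.]] [[168. 136.]] [[337. 234.]] 11.76
0.1 [[187. 218.]] [[168.  88.]] [[337. 215.]] 12.37
0.15 [[182. 209.]] [[168.  38.]] [[337. 195.]] 13.04
0.2 [[176. 199.]] [[169. -15.]] [[338. 174.]] 13.8
0.25 [[170. 187.]] [[169. -71.]] [[338. 152.]] 14.64
0.3 [[163. 175.]] [[ 170. -130.]] [[338. 128.]] 15.59
0.35 [[156. 160.]] [[ 170. -193.]] [[338. 103.]] 16.68
```

View pics/b.png

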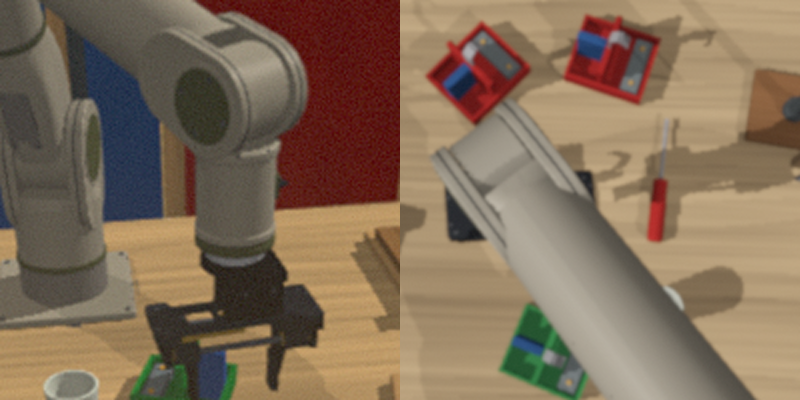

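Run:
```python
from h import *
for z in np.arange(.34,.62,.02):
    print(z.round(2),proj("scene",[.594,-.189,z]).round(),proj("top",[.594,-.189,z]).round(), (proj("scene",[.594,-.16,z])-proj("scene",[.594,-.22,z]))[0,0].round(1))
```

```text
0.34 [[142. 204.]] [[505. 220.]] 31.8
0.36 [[140. 195.]] [[509. 218.]] 32.2
0.38 [[138. 185.]] [[513. 216.]] 32.6
0.4 [[135. 175.]] [[517. 213.]] 33.0
0.42 [[133. 166.]] [[522. 211.]] 33.5
0.44 [[130. 155.]] [[527. 208.]] 34.0
0.46 [[127. 145.]] [[532. 206.]] 34.4
0.48 [[125. 134.]] [[537. 203.]] 34.9
0.5 [[122. 123.]] [[543. 200.]] 35.4
0.52 [[119. 112.]] [[549. 196.]] 36.0
0.54 [[116. 100.]] [[555. 193.]] 36.5
0.56 [[113.  88.]] [[562. 189.]] 37.1
0.58 [[109.  76.]] [[569. 186.]] 37.7
0.6 [[106.  63.]] [[577. 181.]] 38.3
```

The wrist housing is bulky, so I'll pitch the caddy by about 33° before hanging it. Descending onto the fin and gripping lightly.

Emit:
drive_tool(series=[[[0,0,-1.5],0],[[0,0,-1.5],0],[[0,0,-1.5],0],[[0,0,-1.5],0],[[0,0,-1.5],0],[[0,0,-1.2],0],[[0,0,0],0],[[0,0,0],0],[[0,0,0],0],[[0,0,0],0]])

```text
time: 4.25
ee_pos: [0.5458, 0.2046, 0.064]
eef_rot: [0.998, 0.059, 0.0, -0.0]
ft_force: [0.8, -0.4, -0.4]
width: 0.087
grip_force: 0.0
```

Emit:
drive_tool(series=[[[0,0,0],0],[[0,0,0],0],[[0,0,0],0],[[0,0,0],0],[[0,0,0],0],[[0,0,0],0],[[0,0,0],0],[[0,0,0],0],[[0,0,0],0],[[0,0,0],0]], hand=1, newtons=4)

```text
time: 5.5
ee_pos: [0.5455, 0.2048, 0.0636]
eef_rot: [0.998, 0.059, -0.0, -0.0]
ft_force: [-0.4, 1.3, -0.6]
width: 0.0144
grip_force: 4.0
```

Emit:
drive_tool(series=[[[0.5,0.06,0.7],0],[[0.5,0.06,0.7],0],[[0.5,0.06,0.7],0],[[0.6,0.07,0.6],0],[[0.6,0.07,0.6],0],[[0.7,0.08,0.6],0],[[0.7,0.09,0.5],0],[[0.7,0.09,0.5],0],[[0.7,0.09,0.4],0],[[0,0,0],0]])

```text
time: 6.75
ee_pos: [0.6012, 0.2113, 0.1168]
eef_rot: [0.998, 0.059, 0.0, -0.0]
ft_force: [-0.0, 0.5, -0.9]
width: 0.0138
grip_force: 4.0
```

Run:
```python
from h import *
import cv2
s=r.read_state();print(s["ee_pos"],s["ft_force"],s["width"],s["joint_positions"])
c=CAM["scene"]["color"][:,:,::-1];t=CAM["top"]["color"][:,:,::-1]
f=lambda im,x,y,w,h:cv2.resize(im[y:y+h,x:x+w],(400,400),interpolation=cv2.INTER_CUBIC)
cv2.imwrite("pics/c.png",np.hstack([f(c,280,230,120,120),f(t,220,120,250,250)]))
```

```text
[0.60054366 0.2113083  0.11645617] [ 0.68463644  1.2326485  -1.20512677] 0.014137807450248712 [ 0.16788623  0.56508484 -0.78854194  1.52970523  0.41621173  1.22129193
 -2.13996101]
```

View pics/c.png

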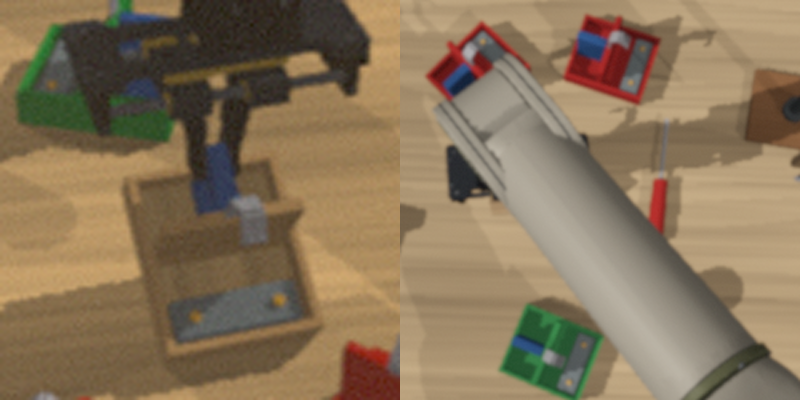

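The caddy has pivoted cleanly onto its rear edge (crop: fin at 215,180, hook at 250,220). Clamping hard, lifting and carrying.

Emit:
drive_tool(series=[[[0,0,0],0],[[0,0,0],0],[[0,0,0],0],[[0,0,0],0],[[0,0,1],0],[[-1,0,2.5],0],[[-2,0,2.5],0],[[-2,0,2.5],0],[[-2.5,0,2.5],0],[[-2.5,0,2.4],0]], hand=1, newtons=58)

```text
time: 8.1
ee_pos: [0.4995, 0.2113, 0.2518]
eef_rot: [0.998, 0.059, 0.0, 0.0]
ft_force: [0.3, 0.0, -2.9]
width: 0.0138
grip_force: 58.0
```

Emit:
drive_tool(series=[[[-0.6,-2,0],-1],[[-0.6,-4,0],-1.5],[[-0.6,-4.5,0],-2],[[-0.6,-5,0],-2],[[-0.6,-5,0],-2],[[0,-5,0],-2],[[0,-4.5,0],-2],[[0,-4,0],-2],[[0,-3,0],-1],[[0,-1,0],0]])

```text
time: 9.35
ee_pos: [0.4704, -0.1705, 0.2504]
eef_rot: [0.997, -0.077, -0.0, -0.0]
ft_force: [0.1, 0.9, -3.5]
width: 0.0134
grip_force: 58.0
```

Run:
```python
from h import *
import cv2
s=r.read_state();print(s["time"],s["ee_pos"],s["eef_rot"],s["ft_force"],s["width"],s["joint_positions"])
c=CAM["scene"]["color"][:,:,::-1];t=CAM["top"]["color"][:,:,::-1]
f=lambda im,x,y,w,h:cv2.resize(im[y:y+h,x:x+w],(400,400),interpolation=cv2.INTER_CUBIC)
cv2.imwrite("pics/d.png",np.hstack([f(c,80,120,200,200),f(t,400,100,200,200)]))
```

```text
9.45 [ 0.47068972 -0.16902975  0.25040259] [ 9.97070532e-01 -7.64868572e-02 -1.57127999e-04 -2.98867226e-04] [ 0.14807784  0.22508927 -3.76109223] 0.01312114898176819 [ 0.82135127  0.08486943 -0.59395848  1.7266329   0.04813489  1.3452275
 -1.50564836]
```

View pics/d.png

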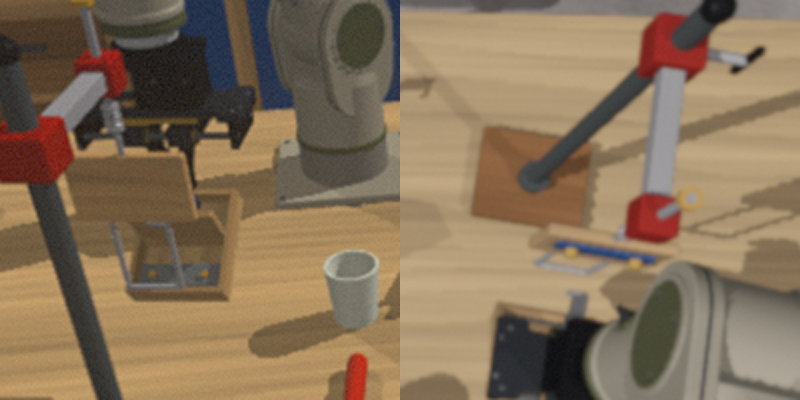

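Run:
```python
from h import *
from scipy.optimize import fsolve
a=np.radians(-8.8)
def at(n,u,z): 
    p=fsolve(lambda q:proj(n,[q[0],q[1],z])[0]-u,[.5,-.2]); d=p-[.594,-.189]
    return p.round(3),np.array([d[0]*np.cos(a)+d[1]*np.sin(a),-d[0]*np.sin(a)+d[1]*np.cos(a)]).round(3)
for z in(.55,.6,.65):print("housing top edge",z,at("top",(545,232.5),z))
for z in(.42,.46):print("head near edge",z,at("top",(400+645/2-200,100+238/2),z),at("top",(400+680/2-200,100+240/2),z))
for z in(.46,.49,.51):print("ball",z,at("top",(400+690/2-200,100+200/2),z))
for z in(.3,.32,.34): print("pegs",z,at("top",(400+572/2-200,100+252/2),z),at("top",(400+635/2-200,100+263/2),z))
for z in(.27,.25,.23): print("hook top",z,at("top",(400+577/2-200,100+295/2),z))
for z in (.19,.195,.2): print("bar px",z,[proj("scene",[.594+.028*s*np.sin(-a),-.189+.028*s*np.cos(a),z]).round(1) for s in(-1,1)], [proj("top",[.594+.028*s*np.sin(-a),-.189+.028*s*np.cos(a),z]).round(1) for s in(-1,1)])
```

```text
housing top edge 0.55 (array([ 0.534, -0.167]), array([-0.062,  0.012]))
housing top edge 0.6 (array([ 0.525, -0.144]), array([-0.075,  0.033]))
housing top edge 0.65 (array([ 0.516, -0.122]), array([-0.087,  0.054]))
head near edge 0.42 (array([ 0.58, -0.19]), array([-0.014, -0.003])) (array([ 0.579, -0.219]), array([-0.01 , -0.032]))
head near edge 0.46 (array([ 0.572, -0.173]), array([-0.024,  0.012])) (array([ 0.571, -0.201]), array([-0.021, -0.015]))
ball 0.46 (array([ 0.604, -0.21 ]), array([ 0.013, -0.019]))
ball 0.49 (array([ 0.596, -0.197]), array([ 0.003, -0.007]))
ball 0.51 (array([ 0.591, -0.187]), array([-0.003,  0.001]))
pegs 0.3 (array([ 0.59 , -0.168]), array([-0.007,  0.02 ])) (array([ 0.581, -0.228]), array([-0.007, -0.041]))
pegs 0.32 (array([ 0.586, -0.161]), array([-0.012,  0.026])) (array([ 0.577, -0.22 ]), array([-0.012, -0.033]))
pegs 0.34 (array([ 0.582, -0.155]), array([-0.017,  0.032])) (array([ 0.573, -0.212]), array([-0.017, -0.026]))
hook top 0.27 (array([ 0.553, -0.182]), array([-0.042,  0.001]))
hook top 0.25 (array([ 0.555, -0.188]), array([-0.038, -0.005]))
hook top 0.23 (array([ 0.558, -0.195]), array([-0.034, -0.011]))
bar px 0.19 [array([[145.2, 265.8]]), array([[171.3, 265.8]])] [array([[492.2, 236. ]]), array([[466.4, 231.4]])]
bar px 0.195 [array([[144.7, 263.9]]), array([[170.9, 263.9]])] [array([[492.9, 235.6]]), array([[467., 231.]])]
bar px 0.2 [array([[144.2, 262. ]]), array([[170.4, 262. ]])] [array([[493.7, 235.2]]), array([[467.7, 230.6]])]
```

The picture shows the pitched caddy facing the loop. In the scene crop the bar is at row 288 (cols 128–185), which puts the bar top at about 0.196. In the top crop the hook is at (577,295), about 43 mm in front of the bar, and the wrist and body stay clear of the head and pegs. I'll lower it, then insert.

Emit:
drive_tool(series=[[[0,0,-1],0],[[0,0,-1],0],[[0,0,-1],0],[[0,0,-0.7],0],[[0.9,-0.14,0],0],[[0.9,-0.14,0],0],[[0.9,-0.14,0],0],[[0.9,-0.14,0],0],[[0.7,-0.1,0],0],[[0.4,-0.06,0],0]])

```text
time: 10.8
ee_pos: [0.518, -0.1759, 0.2135]
eef_rot: [0.997, -0.076, -0.0, -0.0]
ft_force: [-0.1, 0.8, -3.3]
width: 0.0135
grip_force: 58.0
```

Run:
```python
from h import *
import cv2
s=r.read_state();print(s["time"],s["ee_pos"],s["ft_force"])
c=CAM["scene"]["color"][:,:,::-1];t=CAM["top"]["color"][:,:,::-1]
f=lambda im,x,y,w,h:cv2.resize(im[y:y+h,x:x+w],(400,400),interpolation=cv2.INTER_CUBIC)
cv2.imwrite("pics/e.png",np.hstack([f(c,110,190,100,100),f(t,430,170,120,120)]))
```

```text
10.9 [ 0.51785765 -0.17587699  0.21347801] [-0.39816548  0.37535955 -2.57525287]
```

View pics/e.png

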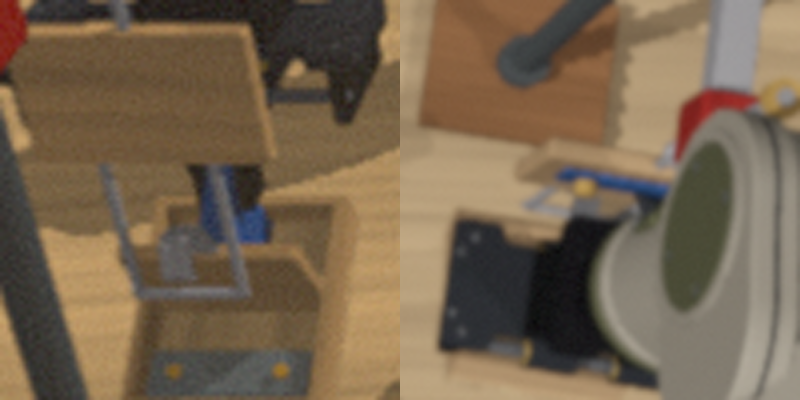

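Run:
```python
from h import *
from scipy.optimize import fsolve
for n,sc,o,w in(("scene",4,(110,190),0),("top",10/3,(430,170),400)):
  for x in(-.01,0,.01,.02):
    for z in(.225,.235,.245):
        X=place([[x,-.005,z],[x+.006,-.005,z-.024]],.594,-.189,np.radians(-8.8))
        print(n,x,z,((proj(n,X)-o)*sc+[w,0]).round().tolist())
```

```text
scene -0.01 0.225 [[176.0, 238.0], [182.0, 282.0]]
scene -0.01 0.235 [[172.0, 222.0], [178.0, 267.0]]
scene -0.01 0.245 [[168.0, 206.0], [174.0, 251.0]]
scene 0 0.225 [[170.0, 249.0], [176.0, 293.0]]
scene 0 0.235 [[166.0, 233.0], [172.0, 278.0]]
scene 0 0.245 [[162.0, 217.0], [168.0, 262.0]]
scene 0.01 0.225 [[164.0, 260.0], [170.0, 304.0]]
scene 0.01 0.235 [[159.0, 244.0], [166.0, 289.0]]
scene 0.01 0.245 [[155.0, 228.0], [161.0, 273.0]]
scene 0.02 0.225 [[157.0, 271.0], [163.0, 316.0]]
scene 0.02 0.235 [[153.0, 255.0], [159.0, 300.0]]
scene 0.02 0.245 [[149.0, 239.0], [155.0, 284.0]]
top -0.01 0.225 [[587.0, 220.0], [576.0, 217.0]]
top -0.01 0.235 [[593.0, 217.0], [581.0, 214.0]]
top -0.01 0.245 [[598.0, 215.0], [587.0, 212.0]]
top 0 0.225 [[590.0, 204.0], [579.0, 202.0]]
top 0 0.235 [[595.0, 202.0], [584.0, 199.0]]
top 0 0.245 [[600.0, 199.0], [589.0, 196.0]]
top 0.01 0.225 [[592.0, 189.0], [581.0, 187.0]]
top 0.01 0.235 [[597.0, 186.0], [586.0, 184.0]]
top 0.01 0.245 [[602.0, 183.0], [591.0, 181.0]]
top 0.02 0.225 [[594.0, 174.0], [583.0, 172.0]]
top 0.02 0.235 [[599.0, 171.0], [588.0, 169.0]]
top 0.02 0.245 [[604.0, 167.0], [593.0, 166.0]]
```

Hook top in the scene crop (180,230) and the top crop (590,203) gives apex x≈0, y≈-4 mm, inner apex z≈0.232. I'll go 7 mm further in, 3 mm in +y, then lower.

Emit:
drive_tool(series=[[[0.4,0.1,0],0],[[0.3,0.1,0],0],[[0,0,0],0],[[0,0,-0.5],0],[[0,0,-0.5],0],[[0,0,-0.5],0],[[0,0,-0.5],0],[[0,0,-0.5],0],[[0,0,0],0],[[0,0,0],0]])

```text
time: 12.25
ee_pos: [0.5246, -0.174, 0.1887]
eef_rot: [0.997, -0.076, 0.0, 0.0]
ft_force: [-0.1, 1.1, -3.6]
width: 0.0135
grip_force: 58.0
```

Emit:
drive_tool(series=[[[0,0,-0.1],0],[[0,0,-0.1],0],[[0,0,-0.1],0],[[0,0,-0.1],0],[[0,0,-0.1],0],[[0,0,-0.1],0],[[0,0,-0.1],0],[[0,0,-0.1],0],[[0,0,0],0],[[0,0,0],0]])

```text
time: 13.5
ee_pos: [0.5249, -0.174, 0.181]
eef_rot: [0.997, -0.076, 0.0, 0.0]
ft_force: [-0.4, -0.1, 2.0]
width: 0.0136
grip_force: 58.0
```

Emit:
drive_tool(series=[[[0,0,-0.1],0],[[0,0,-0.1],0],[[0,0,-0.1],0],[[0,0,-0.1],0],[[0,0,-0.1],0],[[0,0,-0.1],0],[[0,0,0],0],[[0,0,0],0],[[0,0,0],0],[[0,0,0],0]])

```text
time: 14.75
ee_pos: [0.5245, -0.1739, 0.1746]
eef_rot: [0.997, -0.076, -0.0, 0.0]
ft_force: [0.5, -0.2, 2.9]
width: 0.0137
grip_force: 58.0
```

Contact at the expected height, with a steady sliding force of about 6 N on the loop. Continuing down.

Emit:
drive_tool(series=[[[0,0,-0.1],0],[[0,0,-0.1],0],[[0,0,-0.1],0],[[0,0,-0.1],0],[[0,0,-0.1],0],[[0,0,-0.1],0],[[0,0,-0.1],0],[[0,0,0],0],[[0,0,0],0],[[0,0,0],0]])

```text
time: 16.0
ee_pos: [0.5245, -0.174, 0.1675]
eef_rot: [0.997, -0.076, -0.0, 0.0]
ft_force: [0.0, -0.0, 2.7]
width: 0.0134
grip_force: 58.0
```

Emit:
drive_tool(series=[[[0,0,-0.05],0],[[0,0,-0.05],0],[[0,0,-0.05],0],[[0,0,-0.05],0],[[0,0,0],0],[[0,0,0],0],[[0,0,0],0],[[0,0,0],0],[[0,0,0],0],[[0,0,0],0]])

```text
time: 17.25
ee_pos: [0.5246, -0.1739, 0.1656]
eef_rot: [0.997, -0.076, 0.0, 0.0]
ft_force: [-0.4, 0.2, 2.4]
width: 0.0135
grip_force: 58.0
```

Emit:
drive_tool(series=[[[0,0,-0.05],0],[[0,0,-0.05],0],[[0,0,-0.05],0],[[0,0,-0.05],0],[[0,0,0],0],[[0,0,0],0],[[0,0,0],0],[[0,0,0],0],[[0,0,0],0],[[0,0,0],0]])

```text
time: 18.5
ee_pos: [0.5246, -0.1739, 0.1636]
eef_rot: [0.997, -0.076, -0.0, 0.0]
ft_force: [-0.5, 0.4, 1.9]
width: 0.0134
grip_force: 58.0
```

Emit:
drive_tool(series=[[[0,0,-0.05],0],[[0,0,-0.05],0],[[0,0,-0.05],0],[[0,0,-0.05],0],[[0,0,0],0],[[0,0,0],0],[[0,0,0],0],[[0,0,0],0],[[0,0,0],0],[[0,0,0],0]])

```text
time: 19.75
ee_pos: [0.5246, -0.1739, 0.1615]
eef_rot: [0.997, -0.076, -0.0, 0.0]
ft_force: [0.1, 0.0, 1.7]
width: 0.0135
grip_force: 58.0
```

Emit:
drive_tool(series=[[[0,0,-0.05],0],[[0,0,-0.05],0],[[0,0,-0.05],0],[[0,0,-0.05],0],[[0,0,0],0],[[0,0,0],0],[[0,0,0],0],[[0,0,0],0],[[0,0,0],0],[[0,0,0],0]])

```text
time: 21.0
ee_pos: [0.5246, -0.1739, 0.1596]
eef_rot: [0.997, -0.076, -0.0, 0.0]
ft_force: [-0.1, -0.1, 2.8]
width: 0.0133
grip_force: 58.0
```

Emit:
drive_tool(series=[[[0,0,-0.05],0],[[0,0,-0.05],0],[[0,0,-0.05],0],[[0,0,-0.05],0],[[0,0,0],0],[[0,0,0],0],[[0,0,0],0],[[0,0,0],0],[[0,0,0],0],[[0,0,0],0]])

```text
time: 22.25
ee_pos: [0.5246, -0.174, 0.1576]
eef_rot: [0.997, -0.076, -0.0, 0.0]
ft_force: [0.0, -0.9, 3.3]
width: 0.0135
grip_force: 58.0
```

Run:
```python
from h import *
import cv2
s=r.read_state();print(s["time"],s["ee_pos"],s["ft_force"])
c=CAM["scene"]["color"][:,:,::-1];t=CAM["top"]["color"][:,:,::-1]
f=lambda im,x,y,w,h:cv2.resize(im[y:y+h,x:x+w],(400,400),interpolation=cv2.INTER_CUBIC)
cv2.imwrite("pics/f.png",np.hstack([f(c,80,110,200,200),f(c,110,190,100,100)]))
```

```text
22.35 [ 0.52456861 -0.17393714  0.1575655 ] [0.01193189 0.1299166  3.36792129]
```

View pics/f.png

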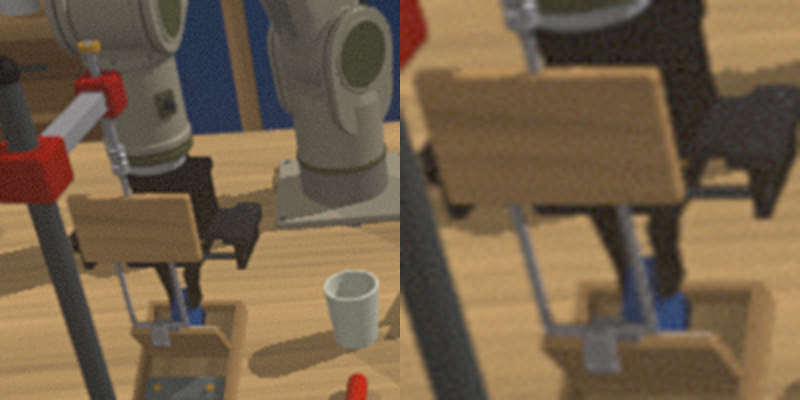

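The picture shows the hook over the bar (right crop 600,340), with the plaque about 23 mm lower and the rod's end nearly on the head. The stop should be close.

Emit:
drive_tool(series=[[[0,0,-0.05],0],[[0,0,0],0],[[0,0,-0.05],0],[[0,0,0],0],[[0,0,-0.05],0],[[0,0,0],0],[[0,0,0],0],[[0,0,0],0],[[0,0,0],0],[[0,0,0],0]])

```text
time: 23.6
ee_pos: [0.525, -0.174, 0.1565]
eef_rot: [0.997, -0.076, 0.001, 0.0]
ft_force: [-0.6, 0.4, 6.4]
width: 0.0136
grip_force: 58.0
```

On the stop: the force is now rising. Pulling to about 15 N and holding.

Emit:
drive_tool(series=[[[0,0,-0.05],0],[[0,0,0],0],[[0,0,-0.05],0],[[0,0,0],0],[[0,0,-0.03],0],[[0,0,0],0],[[0,0,0],0],[[0,0,0],0],[[0,0,0],0],[[0,0,0],0]])

```text
time: 24.85
ee_pos: [0.5254, -0.1741, 0.1557]
eef_rot: [0.997, -0.076, 0.001, 0.0]
ft_force: [-0.1, -0.4, 9.2]
width: 0.0134
grip_force: 58.0
```

Emit:
drive_tool(series=[[[0,0,-0.05],0],[[0,0,-0.05],0],[[0,0,-0.05],0],[[0,0,0],0],[[0,0,0],0],[[0,0,0],0],[[0,0,0],0],[[0,0,0],0],[[0,0,0],0],[[0,0,0],0]])

```text
time: 26.1
ee_pos: [0.5253, -0.1741, 0.154]
eef_rot: [0.997, -0.076, 0.001, 0.0]
ft_force: [-0.1, 0.1, 8.1]
width: 0.0134
grip_force: 58.0
```

Emit:
drive_tool(series=[[[0,0,0],0],[[0,0,0],0],[[0,0,0],0],[[0,0,0],0],[[0,0,0],0],[[0,0,0],0],[[0,0,0],0],[[0,0,0],0],[[0,0,0],0],[[0,0,0],0]])

```text
time: 27.35
ee_pos: [0.5253, -0.1741, 0.154]
eef_rot: [0.997, -0.076, 0.001, 0.0]
ft_force: [0.6, 0.2, 8.3]
width: 0.0133
grip_force: 58.0
```

The force dropped from 9.2 to about 8.2 N: the fin is slipping in pitch, because the pads cover it only partly. The loop gets about 12 N, which is short of 15. I'll ease off, unhook, set the caddy down in front and take a deeper grip.

Emit:
drive_tool(series=[[[0,0,0.2],0],[[0,0,0.3],0],[[0,0,0.8],0],[[0,0,1.3],0],[[0,0,1.4],0],[[0,0,0],0],[[-1.5,0.24,0],0],[[-2,0.3,0],0],[[-2,0.3,0],0],[[-1.5,0.24,0],0]])

```text
time: 28.6
ee_pos: [0.4528, -0.163, 0.1928]
eef_rot: [0.997, -0.077, -0.001, 0.0]
ft_force: [-0.8, -0.0, -2.4]
width: 0.0131
grip_force: 58.0
```

Emit:
drive_tool(series=[[[0,0,-1.5],0],[[0,0,-1.5],0],[[0,0,-1.5],0],[[0,0,-1.5],0],[[0,0,-0.9],0],[[0,0,-0.4],0],[[0,0,0],0],[[0,0,0],0],[[0,0,0],0],[[0,0,0],0]])

```text
time: 29.85
ee_pos: [0.4547, -0.1632, 0.1205]
eef_rot: [0.997, -0.076, 0.0, 0.0]
ft_force: [-0.6, -0.8, -3.0]
width: 0.0133
grip_force: 58.0
```

Emit:
drive_tool(series=[[[0,0,-0.3],0],[[-0.7,0.11,-0.4],0],[[-0.7,0.11,-0.5],0],[[-0.7,0.11,-0.5],0],[[-0.7,0.11,-0.6],0],[[-0.6,0.09,-0.6],0],[[-0.6,0.09,-0.7],0],[[-0.6,0.09,-0.8],0],[[-0.5,0.08,-0.8],0],[[-0.4,0.06,-0.8],0]], hand=1, newtons=4)

```text
time: 31.1
ee_pos: [0.4002, -0.1547, 0.0602]
eef_rot: [0.997, -0.076, 0.001, 0.0]
ft_force: [1.2, -0.1, 6.4]
width: 0.0138
grip_force: 4.0
```

Run:
```python
from h import *
import cv2
s=r.read_state();print(s["time"],s["ee_pos"],s["ft_force"])
c=CAM["scene"]["color"][:,:,::-1]
im=cv2.resize(c[170:340,70:290],(800,618),interpolation=cv2.INTER_CUBIC)[:600]
cv2.imwrite("pics/g.png",im)
```

```text
31.2 [ 0.39952933 -0.15457133  0.05977476] [ 0.18200157 -0.97053035 -1.69482373]
```

View pics/g.png

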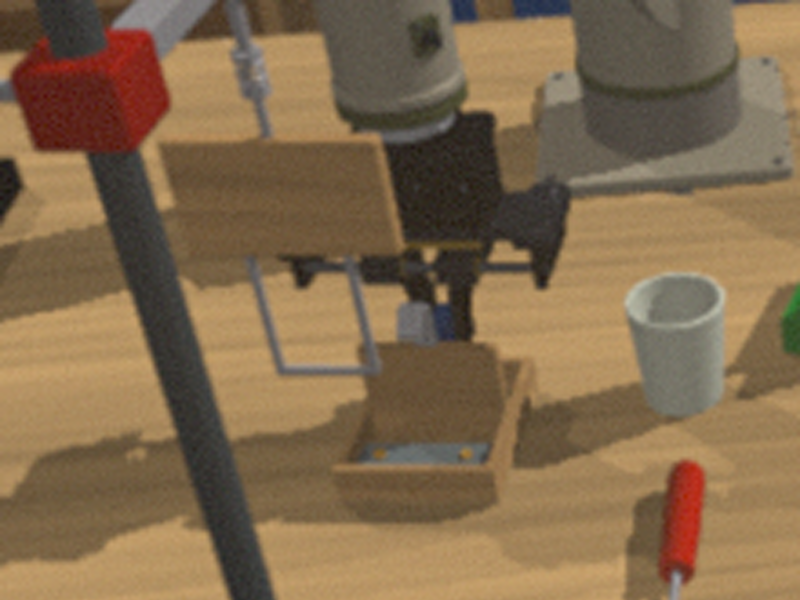

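The picture shows the caddy standing level in front of the stand, with the rim front corners at (337,468) and (498,470) and the panel top corners at (365,343) and (498,345). I'll fit the pose for the regrip.

Run:
```python
from h import *
k=220/800
cad=[((337,468),(.058,-.055,.031)),((498,470),(.058,.055,.031)),((340,498),(.058,-.055,0)),((497,500),(.058,.055,0)),((365,343),(-.008,-.049,.084)),((498,345),(-.008,.049,.084))]
f=lambda p:np.concatenate([proj("scene",place([P],*p))[0]-(np.array(u)*k+[70,170]) for u,P in cad])
q=least_squares(f,[.46,-.16,-.15],loss="soft_l1").x;print(q,np.degrees(q[2]),f(q).round(1))
s=r.read_state();print(s["ee_pos"],[place([[g,0,0]],*q)[0].round(4) for g in(-.06,-.053)])
```

```text
[ 0.45607264 -0.16058898 -0.18741376] -10.738017666879397 [-0.5 -1.2 -1.  -0.6  1.1  0.1  1.1  0.7 -1.1  0.2  0.4  0.5]
[ 0.39961616 -0.15455896  0.06012483] [array([ 0.3971, -0.1494,  0.    ]), array([ 0.404 , -0.1507,  0.    ])]
```

Emit:
drive_tool(series=[[[0,0,0],0],[[0,0,0],0],[[0,0,0],0],[[0.15,-0.02,-0.3],0],[[0.15,-0.02,-0.4],0],[[0.05,0,-0.1],0],[[0,0,0],0],[[0,0,0],0],[[0,0,0],0],[[0,0,0],0]], hand=0.6)

```text
time: 32.55
ee_pos: [0.4031, -0.1551, 0.0523]
eef_rot: [0.997, -0.076, 0.0, 0.0]
ft_force: [0.0, -0.1, -0.1]
width: 0.0345
grip_force: 0.0
```

Emit:
drive_tool(series=[[[0,0,0],0],[[0,0,0],0],[[0,0,0],0],[[0,0,0],0],[[0,0,0],0],[[0,0,0],0],[[0,0,0],0],[[0,0,0],0],[[0,0,0],0],[[0,0,0],0]], hand=1, newtons=4)

```text
time: 33.8
ee_pos: [0.4031, -0.1551, 0.0523]
eef_rot: [0.997, -0.076, 0.0, 0.0]
ft_force: [0.4, 0.9, 0.9]
width: 0.0142
grip_force: 4.0
```

Emit:
drive_tool(series=[[[0.42,-0.06,0.62],0],[[0.42,-0.06,0.62],0],[[0.42,-0.06,0.62],0],[[0.52,-0.08,0.53],0],[[0.52,-0.08,0.53],0],[[0.52,-0.08,0.53],0],[[0.6,-0.09,0.44],0],[[0.6,-0.09,0.44],0],[[0.6,-0.09,0.44],0],[[0,0,0],0]])

```text
time: 35.05
ee_pos: [0.4501, -0.1621, 0.1004]
eef_rot: [0.997, -0.076, 0.001, 0.0]
ft_force: [-1.6, -0.3, 1.0]
width: 0.0138
grip_force: 4.0
```

Emit:
drive_tool(series=[[[0,0,0],0],[[0,0,0],0],[[0,0,0],0],[[0,0,0],0],[[0,0,0.5],0],[[0,0,1.5],0],[[0,0,2],0],[[0,0,2],0],[[0,0,2],0],[[0,0,0],0]], hand=1, newtons=60)

```text
time: 36.3
ee_pos: [0.45, -0.1622, 0.1817]
eef_rot: [0.997, -0.076, 0.001, 0.001]
ft_force: [-0.1, 0.3, -3.3]
width: 0.0138
grip_force: 60.0
```

Run:
```python
from h import *
import cv2
s=r.read_state();print(s["time"],s["ee_pos"],s["ft_force"],s["torque"])
c=CAM["scene"]["color"];cv2.imwrite("pics/h.png",c[:,:,::-1])
# fit pitch from the caddy silhouette colour? print hook-ish grey and blue fin centroid
hsv=cv2.cvtColor(c,cv2.COLOR_RGB2HSV)[200:330,120:240]
m=cv2.inRange(hsv,(105,110,40),(125,255,255));ys,xs=np.nonzero(m);print("blue",len(xs),xs.mean()+120,ys.mean()+200,ys.min()+200,ys.max()+200)
y=cv2.inRange(hsv,(18,130,110),(30,255,255));n,_,st,ce=cv2.connectedComponentsWithStats(y);print("brass",[(st[i,4],(ce[i]+[120,200]).round(1)) for i in range(1,n) if 2<st[i,4]<60])
```

```text
36.4 [ 0.44890093 -0.16189638  0.17967239] [-1.11102079 -0.3736147  -4.08753892] [0.08822438 0.12565016 0.03816872]
blue 4 185.25 237.75 237 238
brass [(np.int32(7), array([190. , 270.3]))]
```

Run:
```python
from h import *
from scipy.optimize import fsolve
q=(.456,-.1606,-.187)
k=220/800
sc=[fsolve(lambda p:proj("scene",place([[p[0],p[1],.006]],*q))[0]-(np.array(u)*k+[70,170]),[.03,0]) for u in((380,453),(466,453))];print(sc)
def pit(P,th,g,G,a):
    P=np.array(P)-g;c,s=np.cos(th),np.sin(th)
    P=np.c_[P[:,0]*c+P[:,2]*s,P[:,1],-P[:,0]*s+P[:,2]*c]
    return place(P,G[0],G[1],a,G[2])
G=np.array([.4495,-.162,.181+.011]);a=np.radians(-8.8);g=[-.054,0,.063]
for th in(0,10,20,25,30,35,40):
    X=pit([[*sc[0],.006],[*sc[1],.006],[0,0,.125]],np.radians(th),g,G,a)
    d=X[2]-[.594,-.189,0];print(th,proj("scene",X[:2]).round(1).tolist(),"apex z",X[2,2].round(4),"stand x",(d[0]*np.cos(a)+d[1]*np.sin(a)).round(4),"y",(-d[0]*np.sin(a)+d[1]*np.cos(a)).round(4))
```

```text
[array([ 0.01614036, -0.04231647]), array([0.01380482, 0.01900906])]
0 [[157.5, 265.4], [183.8, 264.8]] apex z 0.254 stand x -0.0929 y 0.0046
10 [[159.9, 266.5], [185.8, 265.8]] apex z 0.2437 stand x -0.083 y 0.0046
20 [[162.3, 266.5], [187.8, 265.7]] apex z 0.2318 stand x -0.075 y 0.0046
25 [[163.5, 266.0], [188.8, 265.2]] apex z 0.2254 stand x -0.0718 y 0.0046
30 [[164.7, 265.3], [189.8, 264.5]] apex z 0.2187 stand x -0.0692 y 0.0046
35 [[165.8, 264.3], [190.7, 263.5]] apex z 0.2118 stand x -0.0671 y 0.0046
40 [[166.9, 263.1], [191.6, 262.2]] apex z 0.2048 stand x -0.0657 y 0.0046
```

Emit:
drive_tool(series=[[[0.9,-0.14,0],0],[[0.9,-0.14,0],0],[[0.9,-0.14,0],0],[[0.9,-0.14,0],0],[[0.9,-0.14,0],0],[[0.9,-0.14,0],0],[[0.9,-0.14,0],0],[[0.8,-0.12,0],0],[[0,0,0],0],[[0,0,-0.5],0]])

```text
time: 37.75
ee_pos: [0.5203, -0.1729, 0.175]
eef_rot: [0.997, -0.076, 0.0, 0.0]
ft_force: [0.3, -0.8, -3.3]
width: 0.0135
grip_force: 60.0
```

Emit:
drive_tool(series=[[[0,0,-0.5],0],[[0,0,-0.5],0],[[0,0,-0.4],0],[[0,0,-0.4],0],[[0,0,-0.3],0],[[0,0,-0.3],0],[[0,0,-0.2],0],[[0,0,0],0],[[0,0,0],0],[[0,0,0],0]])

```text
time: 39.0
ee_pos: [0.5203, -0.173, 0.1491]
eef_rot: [0.997, -0.076, 0.0, 0.0]
ft_force: [-0.0, 0.8, -3.4]
width: 0.0136
grip_force: 60.0
```

Emit:
drive_tool(series=[[[0,0,-0.15],0],[[0,0,-0.15],0],[[0,0,-0.15],0],[[0,0,-0.15],0],[[0,0,-0.1],0],[[0,0,-0.1],0],[[0,0,0],0],[[0,0,0],0],[[0,0,0],0],[[0,0,0],0]])

```text
time: 40.25
ee_pos: [0.5203, -0.173, 0.1411]
eef_rot: [0.997, -0.076, 0.0, 0.0]
ft_force: [-0.4, -0.1, -1.4]
width: 0.0138
grip_force: 60.0
```

Contact is starting, with about 2 N on the loop.

Emit:
drive_tool(series=[[[0,0,-0.05],0],[[0,0,-0.05],0],[[0,0,-0.05],0],[[0,0,-0.05],0],[[0,0,-0.05],0],[[0,0,0],0],[[0,0,0],0],[[0,0,0],0],[[0,0,0],0],[[0,0,0],0]])

```text
time: 41.5
ee_pos: [0.521, -0.1731, 0.1392]
eef_rot: [0.997, -0.076, 0.001, 0.0]
ft_force: [0.6, 0.0, 6.8]
width: 0.0133
grip_force: 60.0
```

Emit:
drive_tool(series=[[[0,0,-0.05],0],[[0,0,-0.05],0],[[0,0,-0.05],0],[[0,0,0],0],[[0,0,0],0],[[0,0,0],0],[[0,0,0],0],[[0,0,0],0],[[0,0,0],0],[[0,0,0],0]])

```text
time: 42.75
ee_pos: [0.5216, -0.1733, 0.1383]
eef_rot: [0.997, -0.076, 0.002, 0.0]
ft_force: [0.4, -0.9, 10.4]
width: 0.0136
grip_force: 60.0
```

Emit:
drive_tool(series=[[[0,0,-0.05],0],[[0,0,-0.04],0],[[0,0,0],0],[[0,0,0],0],[[0,0,0],0],[[0,0,0],0],[[0,0,0],0],[[0,0,0],0],[[0,0,0],0],[[0,0,0],0]])

```text
time: 44.0
ee_pos: [0.5217, -0.1733, 0.1376]
eef_rot: [0.997, -0.076, 0.002, 0.001]
ft_force: [0.3, 0.2, 10.5]
width: 0.0137
grip_force: 60.0
```

Emit:
drive_tool(series=[[[0,0,-0.05],0],[[0,0,0],0],[[0,0,0],0],[[0,0,0],0],[[0,0,0],0],[[0,0,0],0],[[0,0,0],0],[[0,0,0],0],[[0,0,0],0],[[0,0,0],0]])

```text
time: 45.25
ee_pos: [0.5217, -0.1733, 0.137]
eef_rot: [0.997, -0.076, 0.002, 0.0]
ft_force: [-0.2, -0.8, 9.5]
width: 0.0141
grip_force: 60.0
```

Emit:
drive_tool(series=[[[0,0,-0.04],0],[[0,0,-0.04],0],[[0,0,-0.04],0],[[0,0,-0.04],0],[[0,0,-0.04],0],[[0,0,-0.04],0],[[0,0,-0.04],0],[[0,0,-0.04],0],[[0,0,-0.04],0],[[0,0,-0.04],0]])

```text
time: 46.5
ee_pos: [0.522, -0.1734, 0.1333]
eef_rot: [0.997, -0.076, 0.002, 0.001]
ft_force: [0.5, 0.6, 11.4]
width: 0.0136
grip_force: 60.0
```

The loop held about 14–15 N for more than a second. Easing off now.

Emit:
drive_tool(series=[[[0,0,0.06],0],[[0,0,0.06],0],[[0,0,0.06],0],[[0,0,0.06],0],[[0,0,0.06],0],[[0,0,0.06],0],[[0,0,0.05],0],[[0,0,0],0],[[0,0,0],0],[[0,0,0],0]])

```text
time: 47.75
ee_pos: [0.5201, -0.1729, 0.1355]
eef_rot: [0.997, -0.076, -0.0, -0.0]
ft_force: [0.1, 0.6, 1.9]
width: 0.0137
grip_force: 60.0
```

Emit:
drive_tool(series=[[[0,0,0.06],0],[[0,0,0],0],[[0,0,0],0],[[0,0,-0.1],0],[[0,0,-0.1],0],[[0,0,-0.1],0],[[0,0,-0.1],0],[[0,0,-0.1],0],[[0,0,0],0],[[0,0,0],0]], hand=1, newtons=3)

```text
time: 49.0
ee_pos: [0.5202, -0.1729, 0.1312]
eef_rot: [0.997, -0.076, -0.0, 0.0]
ft_force: [-0.4, -0.9, -1.6]
width: 0.0141
grip_force: 3.0
```

Emit:
drive_tool(series=[[[-0.1,0.01,-0.1],0],[[-0.1,0.01,-0.1],0],[[-0.1,0.01,-0.1],0],[[-0.1,0.01,-0.1],0],[[0,0,0],0],[[0,0,0],0],[[0,0,0],0],[[0,0,0],0],[[0,0,0],0],[[0,0,0],0]])

```text
time: 50.25
ee_pos: [0.5163, -0.1725, 0.1273]
eef_rot: [0.997, -0.076, 0.0, 0.0]
ft_force: [-0.6, -0.6, -0.5]
width: 0.0135
grip_force: 3.0
```

Emit:
drive_tool(series=[[[0,0,0],0],[[0,0,0],0],[[0,0,0],0],[[0,0,0],0],[[0,0,0],0],[[0,0,0],0],[[0,0,0],0],[[0,0,0],0],[[0,0,0],0],[[0,0,0],0]], hand=0.4)

```text
time: 51.5
ee_pos: [0.5163, -0.1725, 0.1273]
eef_rot: [0.997, -0.076, 0.0, 0.0]
ft_force: [0.0, -0.3, 0.6]
width: 0.0524
grip_force: 0.0
```

Emit:
drive_tool(series=[[[-0.5,0.08,0],0],[[-1,0.15,0],0],[[-1.2,0.19,0],0],[[-1.2,0.19,0.5],0],[[-1.2,0.19,1],0],[[-1.2,0.19,1],0],[[-1.2,0.19,1],0],[[-1,0.15,1],0],[[0,0,0],0],[[0,0,0],0]])

```text
time: 52.75
ee_pos: [0.4313, -0.1593, 0.1722]
eef_rot: [0.997, -0.076, 0.0, 0.0]
ft_force: [0.2, 0.4, 0.2]
width: 0.0522
grip_force: 0.0
```

Emit:
drive_tool(series=[[[0,0,0],0],[[0,0,0],0],[[0,0,0],0],[[0,0,0],0],[[0,0,0],0],[[0,0,0],0],[[0,0,0],0],[[0,0,0],0],[[0,0,0],0],[[0,0,0],0]])

```text
time: 54.0
ee_pos: [0.4313, -0.1593, 0.1723]
eef_rot: [0.997, -0.076, 0.0, 0.0]
ft_force: [-0.8, 0.2, 0.2]
width: 0.0521
grip_force: 0.0
```

Run:
```python
from h import *
import cv2
a=CAM["scene"]["color"]
for i in range(8): b=vision.camera("scene")["color"]; 
s=r.read_state();print(s["time"],s["ee_pos"],s["ft_force"])
roi=lambda i:cv2.GaussianBlur(cv2.cvtColor(i,cv2.COLOR_RGB2GRAY),(5,5),0)[180:340,90:240].astype(float)
print("motion",abs(roi(a)-roi(b)).max(),(abs(roi(a)-roi(b))>12).sum())
# phase shift inside tray area & brass screws
hsv=cv2.cvtColor(b,cv2.COLOR_RGB2HSV)[200:340,110:240]
for nm,lo,hi in(("brass",(18,130,110),(30,255,255)),("blue",(100,90,40),(128,255,255))):
    n,_,st,ce=cv2.connectedComponentsWithStats(cv2.inRange(hsv,lo,hi));print(nm,[(int(st[i,4]),(ce[i]+[110,200]).round(1).tolist()) for i in range(1,n) if st[i,4]>2])
X=place([[.035,-.03,.056],[.035,.03,.056],[-.04,0,.125],[.0,0,.175]],.594,-.189,np.radians(-8.8));print(proj("scene",X).round(1).tolist())
```

```text
54.5 [ 0.43126499 -0.15926404  0.17226917] [0.43219132 0.06098097 0.73770983]
motion 68.0 2068
brass [(9, [153.7, 312.9]), (8, [180.1, 313.1])]
blue [(49, [174.8, 272.7])]
[[152.2, 323.8], [179.0, 323.9], [169.7, 278.5], [159.7, 271.4]]
```

The caddy hangs from the loop but is still swinging a little. Letting it settle.

Emit:
drive_tool(series=[[[0,0,0],0],[[0,0,0],0],[[0,0,0],0],[[0,0,0],0],[[0,0,0],0],[[0,0,0],0],[[0,0,0],0],[[0,0,0],0],[[0,0,0],0],[[0,0,0],0]])

```text
time: 55.75
ee_pos: [0.4313, -0.1593, 0.1723]
eef_rot: [0.997, -0.076, 0.0, 0.0]
ft_force: [-0.3, -0.1, -0.1]
width: 0.0523
grip_force: 0.0
```

Emit:
drive_tool(series=[[[0,0,0],0],[[0,0,0],0],[[0,0,0],0],[[0,0,0],0],[[0,0,0],0],[[0,0,0],0],[[0,0,0],0],[[0,0,0],0],[[0,0,0],0],[[0,0,0],0]])

```text
time: 57.0
ee_pos: [0.4313, -0.1593, 0.1723]
eef_rot: [0.997, -0.076, 0.0, 0.0]
ft_force: [0.1, 0.4, 0.2]
width: 0.0525
grip_force: 0.0
```

Emit:
drive_tool(series=[[[0,0,0],0],[[0,0,0],0],[[0,0,0],0],[[0,0,0],0],[[0,0,0],0],[[0,0,0],0],[[0,0,0],0],[[0,0,0],0],[[0,0,0],0],[[0,0,0],0]])

```text
time: 58.25
ee_pos: [0.4313, -0.1592, 0.1723]
eef_rot: [0.997, -0.076, 0.0, 0.0]
ft_force: [0.4, 0.1, 0.3]
width: 0.0519
grip_force: 0.0
```

```bash
cat > m.py <<'E'
from bench import r, vision
import cv2,numpy as np
fr=[vision.camera("scene")["color"] for i in range(10)]
for b in fr:
    hsv=cv2.cvtColor(b,cv2.COLOR_RGB2HSV)[200:340,110:240]
    ys,xs=np.nonzero(cv2.inRange(hsv,(18,130,110),(30,255,255)));print(len(xs),(ys.mean()+200).round(1),(xs.mean()+110).round(1),end="; ")
print(r.read_state()["time"])
E
python3 m.py
```

```text
59 268.0 163.4; 48 269.8 163.3; 52 265.8 164.6; 62 269.7 163.9; 57 267.9 167.4; 53 265.6 163.2; 69 266.8 157.8; 50 262.8 157.2; 54 262.8 162.0; 50 270.2 164.2; 58.75
```

Emit:
drive_tool(series=[[[0,0,0],0],[[0,0,0],0],[[0,0,0],0],[[0,0,0],0],[[0,0,0],0],[[0,0,0],0],[[0,0,0],0],[[0,0,0],0],[[0,0,0],0],[[0,0,0],0]])

```text
time: 60.0
ee_pos: [0.4313, -0.1592, 0.1723]
eef_rot: [0.997, -0.076, 0.0, 0.0]
ft_force: [0.5, 0.8, 0.5]
width: 0.0522
grip_force: 0.0
```

Run:
```python
from bench import r, vision
import cv2,numpy as np
fr=[cv2.cvtColor(vision.camera("scene")["color"],cv2.COLOR_RGB2GRAY).astype(np.float32) for i in range(8)]
p=lambda f:f[300:325,145:190].copy()
print([tuple(np.round(cv2.phaseCorrelate(p(fr[0]),p(f),cv2.createHanningWindow((45,25),cv2.CV_32F))[0],2)) for f in fr],r.read_state()["time"])
```

```text
[(np.float64(0.5), np.float64(0.5)), (np.float64(0.62), np.float64(0.58)), (np.float64(0.59), np.float64(0.47)), (np.float64(0.76), np.float64(0.48)), (np.float64(0.55), np.float64(0.56)), (np.float64(0.49), np.float64(0.39)), (np.float64(0.65), np.float64(0.41)), (np.float64(0.42), np.float64(0.56))] 60.4
```

The caddy is still to within 0.2 px, so I'm handing in.

```bash
python3 -c "
from bench import r
print(r.close_job())"
```

```text
the job is handed in; nothing more can be done
None
```

The wooden caddy now hangs still from the loop, handed in at about 60.4 s; it took two hangings, because the first pull reached only about 12 N before the grip slipped, and the second held about 14–15 N on the stop for over a second and was eased off before letting go.

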